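# Open up the double-door slide cupboard

### The arm

A 6-joint arm with a two-finger parallel gripper is mounted at the origin on the work surface. World frame = base frame: x ahead of the robot, y to its left, z up, the work surface at z = 0. Lengths are in m, angles in rad, forces in N, time in s.
With the tool pointing down it reaches from about 0.3 to 0.875 m from the base axis. Payload 6.4 kg.
Tool frame: the origin (TCP) lies midway between the tips of the shut fingers; the grasp point (between the pads) lies 19 mm behind it (ctrl.grip_point_offset is the distance from the TCP to the grasp point, in m); z points along the fingers, y is the direction in which the jaws open and shut (so a half turn about z gives the same grasp; the last joint's range is limited). The gripper opens to 88 mm and grips with 3 to 60 N. Pads are 18 mm wide; open, the fingers measure 123 mm over their backs; the gripper's body (75 mm by 187 mm) begins 45 mm behind the grasp point.
Start: joints at [1.025, 0.181, 1.607, -0, 1.354, -0.206], TCP at [0.192, 0.542, 0.239] pointing down, gripper open.
Joint ranges: [-2.99, 2.99], [-0.89, 2.07], [0.3, 2.58], [-1.14, 4.28], [0, 2.63], [-3.12, 3.12]. Speed limits (rad/s): [2.57, 2.57, 3.01, 3.14, 3.14, 3.14].

### API

Orientations are given as a rotation vector (axis times angle).
In Python, from rig import state, cams, ticket, ctrl gives the robot as it stands.
- The arm moves only by the tool play_rows, never from a script. Its argument "plan" is a list of rows, each a list of 7 numbers: the shift along the tool's x, y, z as a fraction of full scale, then the turn, a rotation vector about the tool's x, y, z as a fraction of full scale, then the closure, from 0 (fully open) to 1 (shut). In form: [[x, y, z, rx, ry, rz, jaw], ...]. A call has 1 to 20 rows; each row shifts and turns the pose as measured when the row begins, along the tool's axes as they then stand; what a row does not reach is not made up. Full scale, the value 1, is 0.05 m for a shift and 4 degrees for a turn. A row lasts 1/8 s, in which the tool goes at most 62.5 mm and 10.7 degrees, less where a joint would pass 70% of its speed; a pose out of reach is approached as far as the arm can. A call with a number of a shift or a turn outside -1 to 1 is refused whole. A call with a gripper value outside its range is refused whole. The fingers move at their own pace and stop on an object; "grip_force" is the grip in N (left out, the last holds). Time passes only in rows, so rows that do not move let the fingers close. It gives the time, the measured TCP pose, the force and the opening at its end, in the units of the state.
- state(): the state, without advancing time (a new reading comes with each control period).
- cams.camera(name): name is "side" or "top"; returns (picture, depth): 420x560x3 uint8, red, green, blue; 420x560 float32, m along the optical axis (not along the pixel's ray), 0 where there is no reading.
- cams.camera_params(name): a dict with "K" (3x3 intrinsics, pixels), "R" (3x3) and "t" (3): a world point X has camera coordinates R X + t. Camera axes: x right, y down, z forward; pixel columns grow to the right and rows downward; lengths in m; the calibration is good to about 2 mm. A picture is of the moment at which its call begins. camera_params takes no time and is no camera call.
- ticket.job_done(): hands the job in, once; it reports no verdict.
The state is a dict: "t": time; "q": joint angles; "qd": joint speeds; "effort": joint torques, N m; "ee_pos": TCP position; "tcp_rot": TCP orientation; "contact_force": force on the tool from outside, world axes, zero at the start; "torque": the same for the moment, N m; "opening": finger opening in m.
Only numpy, scipy, OpenCV 4.12 (cv2) and the standard library are available. Lean on these libraries where they do the work, as an engineer would, in place of code of your own. Each camera call takes 0.05 s, during which the arm holds its last target. There are 200 camera calls.

### The job

Open both doors of the bench cupboard wide, to about a right angle, and leave them open. First set the glass jar that stands in their way upright in the middle of the white tile and let go of it; then open the active door, press down the flush bolt which that uncovers on the passive door, and open the passive door. Never let the jar touch the cupboard or its doors or fall over, and leave everything else where it is.

Things in the scene. Friction and masses are not known exactly. Their poses are not given: they have to be found in the camera images.
- cab: Birch bench cupboard with a pair of doors, 200 deep x 370 wide x 200 high, fixed. Origin: centre of its underside. x points from the doors into it (door fronts are the plane x = -100), y along the front, z up. Two leaves, each 180 wide and as high as the cupboard: the one hinged at its +y side is the active one, the one hinged at -y the passive one.
- cover (a point): Top middle of the hollow wooden cover strip on the active leaf's free edge: 68 wide, full height, 40 proud of the fronts, closed on top. It laps 48 over the passive leaf and hides the bolt while the active leaf is shut. Its far side is 228 from the active hinge.
- keeper (a point): Top middle of the fixed steel keeper bar above the bolt, at the roof's front edge: 34 wide, 5 thick, 12 above the roof; its front is 5.5 behind the plane of the fronts.
- active (a joint): Opening angle of the active leaf, rad: 0 shut, 1.65 end stop; starts up to 0.06 ajar. Opening turns it clockwise seen from above, free edge towards -x of the cupboard. Stays where it is left (friction about 1.3 N at the handle).
- passive (a joint): Opening angle of the passive leaf, rad: 0 shut, 1.65 end stop. Opening turns it anticlockwise seen from above. Stays where it is left (about 1.6 N at the handle). Held shut by its bolt, and by the active leaf's cover strip.
- bolt (a joint): How far the passive leaf's flush bolt is pressed down, m: 0 to 0.003 shot at the start (its tip stands up behind the keeper), 0.022 end stop; free of the keeper beyond 0.010. Needs about 5 N; stays where it is left.
- active_handle (a point): Middle of the bar of the active leaf's horizontal steel bow handle: 100 long, bar 10 thick, standing 45 off the leaf's front (40 clear gap behind the bar, open above and below), 25 below the top, 95 from the hinge axis along the leaf. Its frame is the leaf's: x from the handle towards the leaf, y along the leaf.
- active_hinge (a point): Point on the active leaf's vertical hinge axis, at handle height, 10 behind the leaf's front.
- passive_handle (a point): Middle of the bar of the passive leaf's handle, the same bow handle, 75 from the hinge axis along the leaf. Its frame is the leaf's: x from the handle towards the leaf, y along the leaf.
- passive_hinge (a point): Point on the passive leaf's vertical hinge axis, at handle height, 10 behind the leaf's front.
- bolt_tab (a point): Middle of the top of the flush bolt's steel thumb tab near the top of the passive leaf's free edge, 157 from that leaf's hinge; 26 wide along the leaf, reaching 30 out from the leaf's front (this point is 16 out), 20 below the cupboard's top. Press it straight down. The leaf is recessed 10 behind it.
- jar: Loose round amber glass jar with black screw lid, diameter 54, height 85, about 0.3 kg, upright on the bench before the doors, in the way of their swing. Origin: centre of its underside.
- tile: Fixed white ceramic tile on the bench, 120 x 120 x 6 thick, at the left or right front corner, clear of the doors. Origin: centre of its underside.
- slidebox: grey microscope-slide box with white lid, 92 x 72 x 38, loose bystander; stands on the bench at one front corner, the tile at the other. Origin: centre of its underside.
- dishes: stack of three round white culture dishes, diameter 60, height 45, loose bystander on the bench before the cupboard, nearer the robot than the jar and clear of the doors. Origin: centre of its underside.
- washbottle: white round bottle, diameter 56, height 130, loose bystander before the cupboard, outside the passive leaf's swing. Origin: centre of its underside.
- timer: small white bench timer with dial, 42 x 65 x 60 high, loose bystander on the middle of the cupboard's roof. Origin: centre of its underside.
There are look-alikes about, which are no part of the job. Leave any green look-alike of the tile alone. Of the things shaped like the jar, the amber one is meant.

How it is judged:
On the way, in this order (a step that is already met when the one before it is completed fails the run):
1. the jar stands on the tile, released, with both doors still shut (angle between jar's own z axis and vertical below 0.12 rad and horizontal distance between jar and tile below 0.04 m and height (world z) of jar between 0.002 and 0.012 m and contact force between the fingers and jar below 0.1 N and linear speed of jar below 0.03 m/s and value of joint active below 0.3 rad and value of joint passive below 0.1 rad), for 0.2 s.
2. the active door is open by more than 60 degrees, the bolt still shot (value of joint active above 1.05 rad and value of joint bolt below 0.008 m and value of joint passive below 0.1 rad), for 0.1 s.
3. the bolt is pressed down clear of its keeper, with the passive door still shut (value of joint bolt above 0.012 m and value of joint passive below 0.15 rad), for 0.1 s.
4. the passive door is open by more than 77 degrees (value of joint passive above 1.35 rad), for 0.1 s.
At the end, for the whole second after the job is handed in: Both doors stand open by more than 1.35 rad (77 degrees), at rest; the jar stands upright (within 0.12 rad) and released on the tile, its centre within 40 mm of the tile's (angle between jar's own z axis and vertical below 0.12 rad and horizontal distance between jar and tile below 0.04 m and height (world z) of jar between 0.002 and 0.012 m and contact force between the fingers and jar below 0.1 N and linear speed of jar below 0.03 m/s and value of joint each of active, passive above 1.35 rad and velocity of joint each of active, passive below 0.05 rad/s); the robot touches nothing.
It fails at once if the jar touches the cupboard or one of its doors (contact force between cab and jar above 0.3 N).
It fails at once if the jar is tipped by more than 35 degrees (angle between jar's own z axis and vertical above 0.6 rad).
It fails at once if another thing on the bench or the cupboard is moved by more than 25 mm (distance of any of slidebox, dishes, washbottle, timer from where it was at the start of the episode above 0.025 m).
It also fails if it takes over 72 s, if anything falls off the work surface, if the arm or the gripper's body presses on something with over 40 N, if the wrist force passes 120 N, or if a joint passes its speed limit or range.

## Working session

There is one attempt and no reset: what is moved stays moved. The work goes in short steps, Python scripts to look and compute and a tool call to move; the robot and the scene stay as the last step left them, time stands still between calls to the robot, and variables do not carry over. Pictures are saved under pics/ and viewed, about 8 in all and at most 12, crops included, and the job is handed in when it is done.

Besides the shell and the picture viewer there is one more tool, called as name(argument=value, ...) on one line, values as JSON. play_rows: Moves the arm, as the interface text tells. Shift numbers are shares of 0.05 m and turn numbers shares of 4 degrees, none past 1 either way. Its arguments: {"type":"object","properties":{"plan":{"type":"array"},"grip_force":{"type":"number"}},"required":["plan"]}

```bash
ls; mkdir -p pics; cat > h.py <<'E'
import numpy as np,cv2
from rig import state,cams,ticket,ctrl
from scipy.spatial.transform import Rotation as Ro
def shot(n,f=None):
    p,d=cams.camera(n)
    np.savez(f'pics/{f or n}.npz',p=p,d=d); cv2.imwrite(f'pics/{f or n}.png',p[:,:,::-1]); return p,d
def w(n,u,v,d):
    P=cams.camera_params(n);c=np.linalg.inv(P['K'])@np.array([u,v,1.])*d
    return np.array(P['R']).T@(c-np.array(P['t']))
def cloud(n,d):
    P=cams.camera_params(n);v,u=np.mgrid[0:420,0:560]
    c=np.stack([u,v,np.ones_like(u)],-1)@np.linalg.inv(P['K']).T*d[...,None]
    return (c-np.array(P['t']))@np.array(P['R'])
E
python3 - <<'E'
from h import *
for n in('side','top'):
    shot(n); print(cams.camera_params(n))
s=state();print(s['t'],s['ee_pos'],s['tcp_rot'],s['opening'],Ro.from_rotvec(s['tcp_rot']).as_matrix().round(3))
a=[cv2.imread(f'pics/{n}.png') for n in('side','top')]
cv2.imwrite('pics/both.png',np.vstack(a)[:, :]) 
E
```

```text
pics
{'K': array([[388.65054457,   0.        , 283.35541519],
       [  0.        , 388.65054457, 210.9882831 ],
       [  0.        ,   0.        ,   1.        ]]), 'R': array([[ 0.9971304 , -0.07558743,  0.00418366],
       [-0.05542941, -0.76661779, -0.63970677],
       [ 0.05156106,  0.63763917, -0.76860767]]), 't': array([-0.47269243,  0.11841845,  1.16162585])}
{'K': array([[478.21124662,   0.        , 281.5240516 ],
       [  0.        , 478.21124662, 203.96173369],
       [  0.        ,   0.        ,   1.        ]]), 'R': array([[ 0.02449535, -0.9996023 , -0.01397219],
       [-0.98635219, -0.02188966, -0.16318764],
       [ 0.16281689,  0.01777884, -0.98649611]]), 't': array([0.00470184, 0.48986852, 1.3494678 ])}
0.1 [0.19140353 0.54169466 0.23790874] [-5.31116745e-01 -3.09583714e+00  2.33251448e-03] 0.08769009028255818 [[-0.943  0.333 -0.001]
 [ 0.333  0.943 -0.001]
 [ 0.    -0.002 -1.   ]]
```

View pics/top.png

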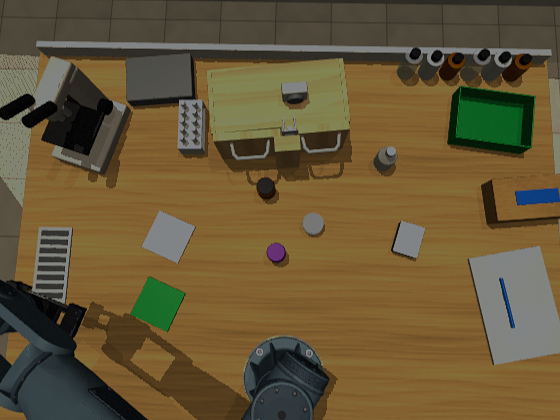

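View pics/side.png

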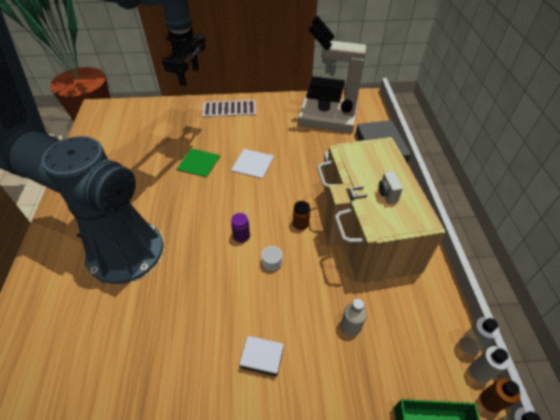

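Top view: the amber jar with the black lid is at (266,187) in top and (302,213) in side. The purple-lidded one at (276,253) is a look-alike. The white tile is at (169,237) with a green look-alike at (159,303), the slidebox at (408,240), dishes at (313,224), and the wash bottle at (386,157). The active (left) handle is at about (250,150) and the passive handle at about (325,142). Next I'll measure and confirm in an enlarged crop.

```bash
python3 - <<'E'
from h import *
for n in('top','side'):
    z=np.load(f'pics/{n}.npz');d=z['d'];p=z['p'].astype(int);C=cloud(n,d);X,Y,Z=np.moveaxis(C,-1,0);ok=d>0
    print(n)
    # table level check
    print('table z',np.median(Z[300:330,300:380]) if n=='top' else np.median(Z[300:330,150:220]))
    roof=ok&(abs(Z-.2)<.008)&(X>.45)&(X<.95)&(abs(Y)<.35)
    P=C[roof][:,:2].astype(np.float32);r=cv2.minAreaRect(P);print('roof',len(P),np.median(Z[roof]),r,cv2.boxPoints(r).round(3).tolist())
    hand=ok&(abs(Z-.178)<.02)&(X>.45)&(X<.64)&(abs(Y)<.3)
    nn,l,st,ce=cv2.connectedComponentsWithStats(hand.astype(np.uint8))
    for i in range(1,nn):
        if st[i,4]>15:print('comp',ce[i].round(),st[i,4],C[l==i].mean(0).round(4),C[l==i].min(0).round(3),C[l==i].max(0).round(3))
    wh=(p.min(-1)>110)&(p.max(-1)-p.min(-1)<40)&ok&(abs(Z-.006)<.008)&(Y>.1)&(X<.75)&(X>.3)
    nn,l,st,ce=cv2.connectedComponentsWithStats(wh.astype(np.uint8))
    for i in range(1,nn):
        if st[i,4]>300:
            print('tile',ce[i].round(),st[i,4],C[l==i].mean(0).round(4),cv2.minAreaRect(C[l==i][:,:2].astype(np.float32)))
    pk={'top':{'jar':(266,186),'dishes':(313,223),'wash':(390,153),'purple':(276,252)},'side':{'jar':(302,207),'dishes':(271,257),'wash':(356,305),'purple':(240,218)}}[n]
    for k,(u,v) in pk.items():
        zc=np.median(Z[v-2:v+3,u-2:u+3]);m=ok&(abs(Z-zc)<.008);nn,l=cv2.connectedComponents(m.astype(np.uint8));m=l==l[v,u]
        q=C[m];print(k,m.sum(),q.mean(0).round(4),((q.min(0)+q.max(0))/2).round(4),(q.max(0)-q.min(0)).round(3))
a=cv2.resize(cv2.imread('pics/top.png')[50:270,135:435],None,fx=2.6,fy=2.6,interpolation=2);cv2.imwrite('pics/c1.png',a)
E
```

```text
top
table z 0.00069297016452798
roof 9743 0.20126210774363407 ((0.7268392443656921, 0.028254255652427673), (0.24651575088500977, 0.37061572074890137), 6.390422344207764) [[0.5839999914169312, 0.19900000095367432], [0.625, -0.17000000178813934], [0.8700000047683716, -0.1420000046491623], [0.8289999961853027, 0.22599999606609344]]
comp [243. 147.] 411 [0.6172 0.1196 0.1791] [0.585 0.05  0.158] [0.64  0.199 0.198]
comp [320. 148.] 178 [ 0.6195 -0.0852  0.18  ] [ 0.608 -0.139  0.173] [ 0.639 -0.037  0.187]
comp [288. 152.] 102 [6.075e-01 2.000e-04 1.778e-01] [ 0.604 -0.032  0.159] [0.612 0.035 0.197]
tile [168. 236.] 1557 [0.3908 0.3496 0.007 ] ((0.39165422320365906, 0.34997737407684326), (0.11935504525899887, 0.11798615753650665), 66.67342376708984)
tile [ 53. 246.] 478 [0.3557 0.6889 0.005 ] ((0.3553999960422516, 0.6892249584197998), (0.10119698196649551, 0.11043495684862137), 89.65432739257812)
jar 234 [0.5357 0.0636 0.0855] [0.5359 0.0635 0.0847] [0.047 0.046 0.015]
dishes 337 [ 0.4378 -0.0754  0.046 ] [ 0.4386 -0.0759  0.0465] [0.059 0.058 0.016]
wash 75 [ 0.6311 -0.2821  0.1307] [ 
[... 319 characters left out ...]
399999618530273], [0.6230000257492065, -0.17000000178813934], [0.8669999837875366, -0.1420000046491623], [0.8240000009536743, 0.23199999332427979]]
comp [335. 194.] 663 [0.6165 0.0268 0.1796] [ 0.582 -0.137  0.158] [0.64  0.203 0.198]
tile [252. 163.] 778 [0.3886 0.3461 0.0069] ((0.38907262682914734, 0.3497479557991028), (0.12265775352716446, 0.12061946839094162), 68.50963592529297)
jar 187 [0.5331 0.0623 0.0849] [0.5329 0.0648 0.0838] [0.046 0.051 0.012]
dishes 318 [ 0.4347 -0.0753  0.0451] [ 0.4347 -0.0741  0.0439] [0.06  0.061 0.013]
wash 103 [ 0.628  -0.2832  0.1295] [ 0.6284 -0.2817  0.1283] [0.025 0.027 0.012]
purple 204 [0.3467 0.0274 0.085 ] [0.3461 0.0303 0.084 ] [0.047 0.052 0.013]
```

View pics/c1.png

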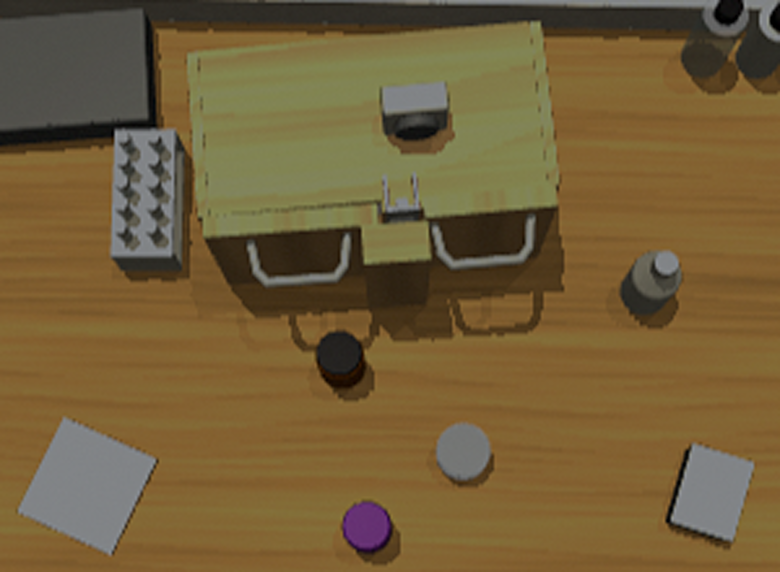

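```bash
cat >> h.py <<'E'
CY=np.radians(6.4); CX=np.array([np.cos(CY),np.sin(CY),0]);CYv=np.array([-np.sin(CY),np.cos(CY),0]);C0=np.array([.748,.0325,0])
def cab(x,y,z): return C0+CX*x+CYv*y+np.array([0,0,z])
def down(a): # jaws along direction a (deg from world +y, ccw)
    a=np.radians(a); ty=np.array([-np.sin(a),np.cos(a),0]);tz=np.array([0,0,-1.]);return np.stack([np.cross(ty,tz),ty,tz],1)
def plan(wps,jaw,step=.045,start=None):
    """wps: list of (pos,R or None); prints rows in tool units"""
    s=state();p,R=(np.array(s['ee_pos']),Ro.from_rotvec(s['tcp_rot'])) if start is None else start
    out=[]
    for tp,tR in wps:
        tR=R if tR is None else Ro.from_matrix(tR) if isinstance(tR,np.ndarray) else tR
        rv=(R.inv()*tR).as_rotvec();dp=np.array(tp)-p
        n=max(1,int(np.ceil(max(np.linalg.norm(dp)/step,np.degrees(np.linalg.norm(rv))/4.001-1e-6))))
        for i in range(n):
            out.append([round(float(v),2) for v in np.r_[R.inv().apply(dp/n)/.05,np.degrees(rv/n)/4]]+[jaw])
            p=p+dp/n;R=R*Ro.from_rotvec(rv/n)
    print(len(out));print(str(out).replace(' ',''));return p,R
def st():
    s=state();print(s['t'],np.round(s['ee_pos'],4),Ro.from_rotvec(s['tcp_rot']).as_matrix().round(3).tolist(),'op',round(s['opening'],4),'F',np.round(s['contact_force'],1),'q',np.round(s['q'],2))
E
python3 - <<'E'
from h import *
for n,a in dict(ahandle=(-.145,.185-.095,.175),phandle=(-.145,-.185+.075,.175),tab=(-.116,-.185+.157,.18)).items(): print(n,cab(*a).round(3))
e=plan([([.534,.064,.2],down(6.4)),([.534,.064,.13],None)],0,.055)
E
```

```text
ahandle [0.594 0.106 0.175]
phandle [ 0.616 -0.093  0.175]
tab [ 0.636 -0.008  0.18 ]
13
[[-0.88,-0.61,0.07,-0.0,-0.0,-0.59,0],[-0.85,-0.65,0.07,-0.0,-0.0,-0.59,0],[-0.82,-0.68,0.07,-0.0,-0.0,-0.59,0],[-0.8,-0.71,0.07,-0.0,-0.0,-0.59,0],[-0.77,-0.75,0.07,-0.0,-0.0,-0.59,0],[-0.73,-0.78,0.07,-0.0,-0.0,-0.59,0],[-0.7,-0.81,0.07,-0.0,-0.0,-0.59,0],[-0.67,-0.83,0.07,-0.0,-0.0,-0.59,0],[-0.63,-0.86,0.07,-0.0,-0.0,-0.59,0],[-0.6,-0.89,0.07,-0.0,-0.0,-0.59,0],[-0.56,-0.91,0.07,-0.0,-0.0,-0.59,0],[0.0,-0.0,0.7,0.0,0.0,0.0,0],[0.0,-0.0,0.7,0.0,0.0,0.0,0]]
```

play_rows(plan=[[-0.88,-0.61,0.07,0,0,-0.59,0],[-0.85,-0.65,0.07,0,0,-0.59,0],[-0.82,-0.68,0.07,0,0,-0.59,0],[-0.8,-0.71,0.07,0,0,-0.59,0],[-0.77,-0.75,0.07,0,0,-0.59,0],[-0.73,-0.78,0.07,0,0,-0.59,0],[-0.7,-0.81,0.07,0,0,-0.59,0],[-0.67,-0.83,0.07,0,0,-0.59,0],[-0.63,-0.86,0.07,0,0,-0.59,0],[-0.6,-0.89,0.07,0,0,-0.59,0],[-0.56,-0.91,0.07,0,0,-0.59,0],[0,0,0,0,0,0,0]])

```text
t: 1.6
ee_pos: [0.5462, 0.0513, 0.1948]
tcp_rot: [0.206, -3.131, 0.002]
contact_force: [0.5, 0.3, 0.1]
opening: 0.0882
```

```bash
python3 - <<'E'
from h import *
st()
e=plan([([.534,.064,.12],down(6.4)),([.534,.064,.03],None)],0,.04)
E
```

```text
1.6 [0.5462 0.0513 0.1948] [[-0.991, -0.131, -0.004], [-0.131, 0.991, -0.002], [0.004, -0.001, -1.0]] op 0.0882 F [0.5 0.3 0.1] q [-0.12  0.17  1.71 -0.    1.26 -1.82]
5
[[0.1,0.14,0.75,-0.01,-0.03,0.14,0],[0.1,0.14,0.75,-0.01,-0.03,0.14,0],[-0.0,0.0,0.6,0.0,0.0,0.0,0],[-0.0,0.0,0.6,0.0,0.0,0.0,0],[-0.0,0.0,0.6,0.0,0.0,0.0,0]]
```

play_rows(plan=[[0.24,0.26,0,0,0,0.26,0],[0,0,0.5,0,0,0,0],[0,0,0.5,0,0,0,0],[0,0,0,0,0,0,0]])

```text
t: 2.1
ee_pos: [0.5259, 0.0694, 0.1435]
tcp_rot: [0.177, -3.129, -0.001]
contact_force: [-1.2, 0.5, 1.0]
opening: 0.0884
```

```bash
python3 - <<'E'
from h import *
st()
e=plan([([.534,.064,.11],down(6.4)),([.534,.064,.03],None)],0,.03)
E
```

```text
2.1 [0.5259 0.0694 0.1435] [[-0.994, -0.113, -0.007], [-0.113, 0.994, 0.0], [0.007, 0.001, -1.0]] op 0.0884 F [-1.2  0.5  1. ] q [-0.09  0.2   1.8  -0.    1.16 -1.78]
5
[[-0.08,-0.06,0.33,0.01,-0.05,0.01,0],[-0.08,-0.06,0.33,0.01,-0.05,0.01,0],[0.0,0.0,0.53,0.0,0.0,0.0,0],[0.0,0.0,0.53,0.0,0.0,0.0,0],[0.0,0.0,0.53,0.0,0.0,0.0,0]]
```

play_rows(plan=[[-0.16,-0.1,0,0,-0.1,0,0],[0,0,0.5,0,0,0,0],[0,0,0,0,0,0,0]])

```text
t: 2.48
ee_pos: [0.5362, 0.0674, 0.122]
tcp_rot: [-0.182, 3.131, 0.001]
contact_force: [0.0, -0.2, 0.5]
opening: 0.088
```

```bash
python3 - <<'E'
from h import *
st()
e=plan([([.534,.064,.03],down(6.4))],0,.03)
E
```

```text
2.475 [0.5362 0.0674 0.122 ] [[-0.993, -0.116, 0.006], [-0.116, 0.993, 0.001], [-0.006, 0.0, -1.0]] op 0.088 F [ 0.  -0.2  0.5] q [-0.1   0.24  1.8   0.    1.1  -1.78]
4
[[0.02,-0.02,0.46,0.0,0.02,0.02,0],[0.01,-0.02,0.46,0.0,0.02,0.02,0],[0.01,-0.02,0.46,0.0,0.02,0.02,0],[0.01,-0.02,0.46,0.0,0.02,0.02,0]]
```

play_rows(plan=[[0.02,-0.05,0.4,0,0.05,0,0],[0.02,0,0.45,0,0,0,0],[0,0,0.45,0,0,0,0],[0,0,0.45,0,0,0,0],[0,0,0,0,0,0,0],[0,0,0,0,0,0,0.6],[0,0,0,0,0,0,0.6],[0,0,0,0,0,0,0.6],[0,0,0,0,0,0,0.6]], grip_force=20)

```text
t: 3.6
ee_pos: [0.5402, 0.0635, 0.0368]
tcp_rot: [-0.18, 3.123, -0.002]
contact_force: [0.5, 0.3, -3.0]
opening: 0.0532
```

```bash
python3 - <<'E'
from h import *
st()
e=plan([([.53,.07,.065],None),([.39,.35,.065],down(26))],.6,.04)
E
```

```text
3.6 [0.5402 0.0635 0.0368] [[-0.993, -0.115, 0.013], [-0.115, 0.993, -0.001], [-0.013, -0.002, -1.0]] op 0.0532 F [ 0.5  0.3 -3. ] q [-0.1   0.38  1.82  0.    0.93 -1.79]
9
[[0.18,0.15,-0.57,0.0,0.0,0.0,0.6],[0.27,0.74,-0.01,-0.01,0.02,-0.61,0.6],[0.24,0.75,-0.0,-0.01,0.02,-0.61,0.6],[0.2,0.76,-0.0,-0.01,0.02,-0.61,0.6],[0.17,0.76,-0.0,-0.01,0.02,-0.61,0.6],[0.14,0.77,-0.0,-0.01,0.02,-0.61,0.6],[0.11,0.78,-0.0,-0.01,0.02,-0.61,0.6],[0.07,0.78,-0.0,-0.01,0.02,-0.61,0.6],[0.04,0.78,-0.0,-0.01,0.02,-0.61,0.6]]
```

play_rows(plan=[[0,0,-0.3,0,0,0,0.6],[0,0,-0.4,0,0,0,0.6],[0.15,0.35,0,0,0,0,0.6],[0.27,0.6,0,0,0,0,0.6],[0.3,0.75,0,0,0,0,0.6],[0.3,0.75,0,0,0,0,0.6],[0.3,0.75,0,0,0,0,0.6],[0.3,0.75,0,0,0,0,0.6],[0.25,0.6,0,0,0,0,0.6],[0.15,0.35,0,0,0,0,0.6],[0,0,0,0,0,0,0.6]])

```text
t: 4.97
ee_pos: [0.3962, 0.3072, 0.0693]
tcp_rot: [-0.183, 3.13, -0.002]
contact_force: [-0.3, -0.2, -2.6]
opening: 0.053
```

```bash
python3 - <<'E'
from h import *
st()
R=Ro.from_rotvec(state()['tcp_rot']).as_matrix()
a=np.degrees(np.arctan2(-R[0,1],R[1,1]))
e=plan([([.39,.35,.065],down(a)),([.39,.35,.043],None)],.6,.03)
shot('top','top2');a=cv2.resize(cv2.imread('pics/top2.png')[150:330,60:300],None,fx=2.6,fy=2.6);cv2.imwrite('pics/c2.png',a)
E
```

```text
4.975 [0.3962 0.3072 0.0693] [[-0.993, -0.117, 0.006], [-0.117, 0.993, -0.001], [-0.006, -0.002, -1.0]] op 0.053 F [-0.3 -0.2 -2.6] q [ 0.42  0.25  1.92 -0.    0.97 -1.26]
3
[[0.01,0.43,0.04,-0.01,0.04,0.0,0.6],[0.01,0.43,0.04,-0.01,0.04,0.0,0.6],[-0.0,0.0,0.44,0.0,0.0,0.0,0.6]]
```

play_rows(plan=[[-0.03,0.45,0,0,0.05,0,0.6],[-0.03,0.43,0,0,0.05,0,0.6],[0,0,0,0,0,0,0.6],[0,0,0.2,0,0,0,0.6],[0,0,0,0,0,0,0.6]])

```text
t: 5.65
ee_pos: [0.3939, 0.348, 0.0573]
tcp_rot: [0.178, -3.133, 0.007]
contact_force: [-0.9, -0.5, -2.7]
opening: 0.0531
```

```bash
python3 - <<'E'
from h import *
st()
E
```

```text
5.65 [0.3939 0.348  0.0573] [[-0.994, -0.113, -0.003], [-0.113, 0.994, -0.005], [0.004, -0.004, -1.0]] op 0.0531 F [-0.9 -0.5 -2.7] q [ 0.5   0.32  1.85 -0.    0.98 -1.18]
```

Need about 14 mm further down; lower gently until contact.

play_rows(plan=[[0,0,0.15,0,0,0,0.6],[0,0,0.1,0,0,0,0.6],[0,0,0.05,0,0,0,0.6],[0,0,0,0,0,0,0.6]])

```text
t: 6.15
ee_pos: [0.3942, 0.3472, 0.0428]
tcp_rot: [0.175, -3.133, 0.007]
contact_force: [-1.0, 0.1, -2.3]
opening: 0.0528
```

play_rows(plan=[[0,0,0.03,0,0,0,0.6],[0,0,0,0,0,0,0.4],[0,0,0,0,0,0,0.0],[0,0,0,0,0,0,0.0],[0,0,0,0,0,0,0],[0,0,-0.4,0,0,0,0],[0,0,-0.9,0,0,0,0],[0,0,-1,0,0,0,0],[0,0,-1,0,0,0,0],[0,0,-0.7,0,0,0,0],[0,0,0,0,0,0,0.8]])

```text
t: 7.52
ee_pos: [0.3953, 0.3481, 0.2479]
tcp_rot: [0.175, -3.132, 0.007]
contact_force: [0.0, 0.0, -0.3]
opening: 0.0803
```

```bash
python3 - <<'E'
from h import *
st()
p,d=shot('side','side3');C=cloud('side',d);X,Y,Z=np.moveaxis(C,-1,0)
m=(d>0)&(abs(X-.39)<.06)&(abs(Y-.35)<.06)&(abs(Z-.085)<.008);q=C[m];print('lid',m.sum(),((q.min(0)+q.max(0))/2).round(3),np.ptp(q,0).round(3))
a=cv2.imread('pics/side3.png');cv2.imwrite('pics/c3.png',cv2.resize(a[70:330,150:480],None,fx=2.4,fy=2.4,interpolation=2))
E
```

```text
7.525 [0.3953 0.3481 0.2479] [[-0.994, -0.111, -0.004], [-0.111, 0.994, -0.005], [0.005, -0.004, -1.0]] op 0.0803 F [ 0.   0.  -0.3] q [ 0.5   0.07  1.71 -0.    1.37 -1.18]
lid 129 [0.388 0.346 0.085] [0.048 0.052 0.015]
```

View pics/c3.png

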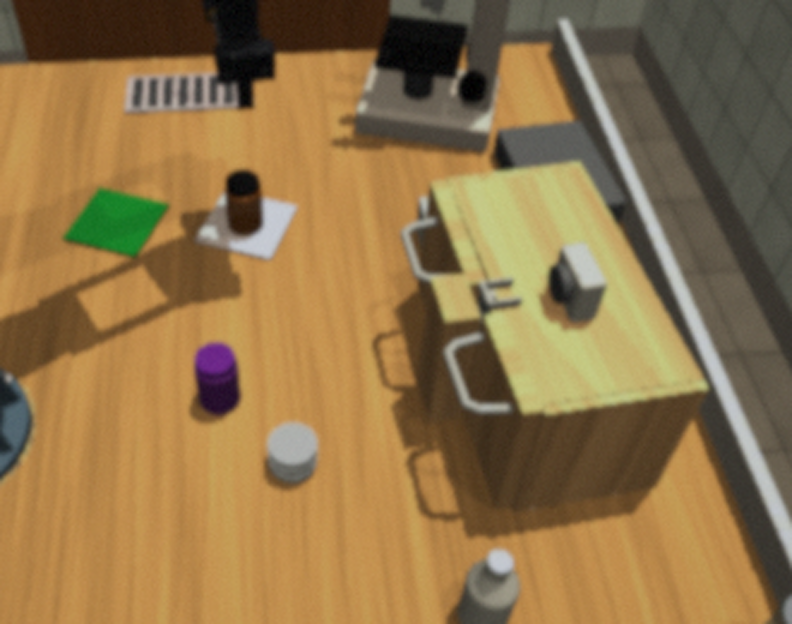

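Jar upright on the tile, lid centre (.388,.346). I'll check the handle position in cab coordinates and plan the approach.

```bash
python3 - <<'E'
from h import *
for n,f in(('top','top2'),('side','side3')):
    d=np.load(f'pics/{f}.npz')['d'];C=cloud(n,d);q=C-C0;x=q@CX;y=q@CYv;z=C[...,2]
    for lab,a,b in(('act',.03,.16),('pas',-.165,-.06)):
        m=(d>0)&(abs(z-.178)<.012)&(y>a)&(y<b)&(x<-.13)&(x>-.18)
        print(n,lab,m.sum(),'x med',np.median(x[m]).round(4),x[m].min().round(3),'y',y[m].min().round(3),y[m].max().round(3),'slope',np.polyfit(y[m],x[m],1).round(3),'z',np.median(z[m]).round(3))
    m=(d>0)&(abs(z-.2)<.006)&(abs(y+.014)<.025)&(x<-.112)&(x>-.16);print('cover x',x[m].min().round(3),y[m].min().round(3),y[m].max().round(3))
    m=(d>0)&(z>.205)&(z<.225)&(x<-.07)&(x>-.12);print('keeper',m.sum(),x[m].mean() if m.any() else 0,y[m].mean() if m.any() else 0)
e=plan([(cab(-.122,.09,.23),down(6.4))],1,.055)
plan([(cab(-.122,.09,.157),None)],1,.03,start=e)
E
```

```text
top act 151 x med -0.1461 -0.153 y 0.033 0.132 slope [-0.    -0.145] z 0.18
top pas 150 x med -0.1447 -0.151 y -0.157 -0.06 slope [-0.002 -0.144] z 0.181
cover x -0.145 -0.039 0.011
keeper 176 -0.08792033277270285 -0.0023143367105009486
side act 107 x med -0.1489 -0.155 y 0.037 0.133 slope [ 0.035 -0.15 ] z 0.179
side pas 147 x med -0.1467 -0.153 y -0.155 -0.06 slope [-0.025 -0.148] z 0.179
cover x -0.147 -0.038 0.011
keeper 89 -0.08701143755350026 -0.024911553125923976
6
[[-0.65,-0.87,0.05,-0.01,-0.02,-0.0,1],[-0.65,-0.87,0.05,-0.01,-0.02,-0.0,1],[-0.65,-0.87,0.05,-0.01,-0.02,-0.0,1],[-0.65,-0.87,0.05,-0.01,-0.02,-0.0,1],[-0.65,-0.88,0.05,-0.01,-0.02,-0.0,1],[-0.65,-0.88,0.05,-0.01,-0.02,-0.0,1]]
3
[[0.0,0.0,0.49,0.0,0.0,0.0,1],[0.0,0.0,0.49,0.0,0.0,0.0,1],[0.0,0.0,0.49,0.0,0.0,0.0,1]]
```

play_rows(plan=[[-0.4,-0.5,0.05,0,0,0,1],[-0.65,-0.87,0.05,0,0,0,1],[-0.65,-0.87,0.05,0,0,0,1],[-0.65,-0.87,0.05,0,0,0,1],[-0.65,-0.87,0.05,0,0,0,1],[-0.5,-0.6,0.05,0,0,0,1],[-0.2,-0.3,0,0,0,0,1],[0,0,0,0,0,0,1]])

```text
t: 8.57
ee_pos: [0.6031, 0.1187, 0.2116]
tcp_rot: [0.178, -3.104, 0.01]
contact_force: [-1.2, 0.2, 0.8]
opening: 0.0007
```

```bash
python3 - <<'E'
from h import *
st()
e=plan([(cab(-.123,.087,.23),down(6.4))],1,.03)
E
```

```text
8.575 [0.6031 0.1187 0.2116] [[-0.993, -0.114, -0.032], [-0.114, 0.993, -0.009], [0.033, -0.005, -0.999]] op 0.0007 F [-1.2  0.2  0.8] q [ 0.01  0.31  1.5  -0.01  1.36 -1.68]
1
[[-0.22,-0.3,-0.37,-0.07,-0.47,0.04,1]]
```

play_rows(plan=[[-0.22,-0.3,-0.25,-0.07,-0.47,0,1],[0,0,0,0,0,0,1],[0,0,0,0,0,0,1]])

```text
t: 8.95
ee_pos: [0.6151, 0.1072, 0.2248]
tcp_rot: [-0.184, 3.134, 0.002]
contact_force: [0.6, 0.4, 0.1]
opening: 0.0005
```

```bash
python3 - <<'E'
from h import *
st()
e=plan([(cab(-.123,.087,.157),down(6.4))],1,.026)
E
```

```text
8.95 [0.6151 0.1072 0.2248] [[-0.993, -0.117, 0.002], [-0.117, 0.993, 0.001], [-0.002, 0.001, -1.0]] op 0.0005 F [0.6 0.4 0.1] q [-0.02  0.3   1.49  0.    1.35 -1.71]
3
[[-0.0,-0.01,0.45,0.01,0.01,0.03,1],[-0.0,-0.01,0.45,0.01,0.01,0.03,1],[-0.0,-0.01,0.45,0.01,0.01,0.03,1]]
```

Positioned. Descend into the gap.

play_rows(plan=[[0,0,0.35,0,0,0,1],[0,0,0.4,0,0,0,1],[0,0,0.4,0,0,0,1],[0,0,0.15,0,0,0,1],[0,0,0,0,0,0,1]])

```text
t: 9.57
ee_pos: [0.6129, 0.1097, 0.1547]
tcp_rot: [0.189, -3.135, -0.003]
contact_force: [-0.1, 0.5, 0.5]
opening: 0.0005
```

```bash
python3 - <<'E'
from h import *
st()
q=np.array(state()['ee_pos'])-C0;print(q@CX,q@CYv,q[2])
E
```

```text
9.575 [0.6129 0.1097 0.1547] [[-0.993, -0.12, -0.001], [-0.12, 0.993, 0.002], [0.0, 0.002, -1.0]] op 0.0005 F [-0.1  0.5  0.5] q [-0.01  0.37  1.55  0.    1.22 -1.71]
-0.12567908099706018 0.09175610624355163 0.15465458306136493
```

play_rows(plan=[[0.1,0,0,0,0,0,1],[0.131,0.062,0,0,0,1,1],[0.131,0.062,0,0,0,1,1],[0.131,0.062,0,0,0,1,1],[0.131,0.062,0,0,0,1,1],[0.131,0.062,0,0,0,1,1],[0.131,0.062,0,0,0,1,1]])

```text
t: 10.45
ee_pos: [0.5729, 0.1295, 0.1606]
tcp_rot: [0.486, 3.09, 0.005]
contact_force: [1.4, -0.8, -1.5]
opening: 0.0004
```

```bash
cat >> h.py <<'E'
def leaf(side):
    s=state();R=Ro.from_rotvec(s['tcp_rot']).as_matrix();q=np.array(s['ee_pos'])-C0
    r=np.array([q@CX+.09,q@CYv-side*.185])  # from hinge, cab axes
    yaw=np.degrees(np.arctan2(-R[0,1],R[1,1]))-6.4
    # solve theta s.t. normal offset .041
    L=np.hypot(*r);al=np.arctan2(-r[0],-side*r[1]) # angle of r from shut leaf dir toward -x
    th=al-np.arcsin(.041/L)
    print('r',r.round(4),'along',np.sqrt(L*L-.041**2).round(4),'theta est',np.degrees(th).round(1),'toolyaw rel',yaw.round(1))
E
python3 - <<'E'
from h import *
st();leaf(1)
E
```

```text
10.45 [0.5729 0.1295 0.1606] [[-0.952, 0.307, 0.014], [0.307, 0.952, 0.001], [-0.013, 0.005, -1.0]] op 0.0004 F [ 1.4 -0.8 -1.5] q [ 0.02  0.28  1.66  0.    1.19 -1.24]
r [-0.0732 -0.0691] along 0.092 theta est 22.6 toolyaw rel -24.3
```

play_rows(plan=[[0.137,0.062,0.04,0,0.15,1,1],[0.137,0.062,0.04,0,0.05,1,1],[0.137,0.062,0.03,0,0,1,1],[0.137,0.062,0.03,0,0,1,1],[0.137,0.062,0.02,0,0,1,1],[0.137,0.062,0.02,0,0,1,1],[0.137,0.062,0.02,0,0,1,1],[0.137,0.062,0.02,0,0,1,1]])

```text
t: 11.45
ee_pos: [0.545, 0.1779, 0.1593]
tcp_rot: [1.345, 2.818, 0.018]
contact_force: [2.0, -2.4, -1.5]
opening: 0.0001
```

```bash
python3 - <<'E'
from h import *
st();leaf(1)
E
```

```text
11.45 [0.545  0.1779 0.1593] [[-0.629, 0.777, 0.022], [0.777, 0.629, 0.003], [-0.012, 0.019, -1.0]] op 0.0001 F [ 2.  -2.4 -1.5] q [ 0.11  0.25  1.7   0.    1.17 -0.57]
r [-0.0955 -0.0179] along 0.0881 theta est 54.4 toolyaw rel -57.4
```

play_rows(plan=[[0.137,0.045,0.02,-0.1,0.1,1,1],[0.137,0.045,0.02,-0.1,0,1,1],[0.137,0.045,0.02,0,0,1,1],[0.137,0.045,0.02,0,0,1,1],[0.137,0.045,0.02,0,0,1,1],[0.137,0.045,0.02,0,0,1,1],[0.137,0.045,0.02,0,0,1,1],[0.137,0.045,0.02,0,0,1,1],[0,0,0,0,0,0,1]])

```text
t: 12.58
ee_pos: [0.5467, 0.2318, 0.1611]
tcp_rot: [2.083, 2.306, 0.07]
contact_force: [-0.2, -0.4, 0.3]
opening: 0.0005
```

```bash
python3 - <<'E'
from h import *
st();leaf(1)
E
```

```text
12.575 [0.5467 0.2318 0.1611] [[-0.102, 0.993, 0.055], [0.995, 0.101, 0.011], [0.006, 0.056, -0.998]] op 0.0005 F [-0.2 -0.4  0.3] q [0.2  0.27 1.67 0.   1.15 0.1 ]
r [-0.0879  0.0355] along 0.0854 theta est 86.4 toolyaw rel -90.6
```

play_rows(plan=[[0.1,0,0,0.4,0,0,1],[0.08,0,0,0.4,0,0,1],[0,0,0,0,0,0,1],[-0.2,0,0,0,0,0,1],[0,0,0,0,0,0,1],[0,0,-0.5,0,0,0,1],[0,0,-0.9,0,0,0,1],[0,0,-0.5,0,0,0,1],[0,0,0,0,0,0,1]])

```text
t: 13.7
ee_pos: [0.5471, 0.2269, 0.2598]
tcp_rot: [-2.096, -2.332, 0.009]
contact_force: [-0.6, -0.5, -0.5]
opening: 0.0002
```

```bash
python3 - <<'E'
from h import *
st();leaf(1)
shot('top','top4');p,d=shot('side','side4')
a=cv2.imread('pics/top4.png')[40:230,180:420];b=cv2.imread('pics/side4.png')[110:300,290:470]
cv2.imwrite('pics/c4.png',np.hstack([cv2.resize(i,None,fx=1.85,fy=1.85,interpolation=2) for i in(a,b)]))
E
```

```text
13.7 [0.5471 0.2269 0.2598] [[-0.106, 0.994, -0.008], [0.994, 0.106, -0.0], [0.0, -0.008, -1.0]] op 0.0002 F [-0.6 -0.5 -0.5] q [0.19 0.21 1.53 0.   1.41 0.09]
r [-0.088   0.0306] along 0.0836 theta est 83.1 toolyaw rel -90.3
```

View pics/c4.png

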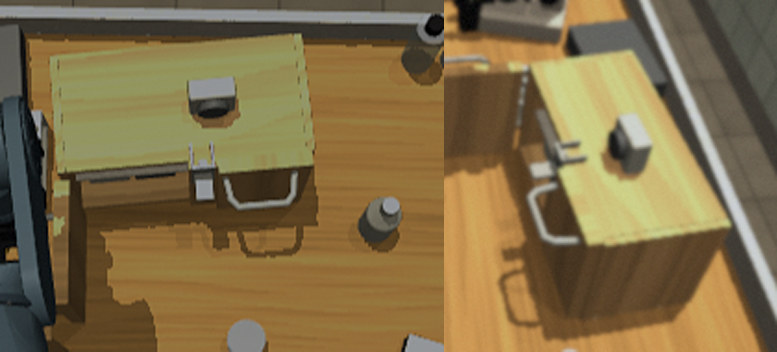

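The active door stands about square to the cupboard, and the bolt tab is uncovered at crop (204,187), which is top (290,141). Next: measure the tab and the leaf angle.

```bash
python3 - <<'E'
from h import *
for n,f in(('top','top4'),('side','side4')):
    d=np.load(f'pics/{f}.npz')['d'];C=cloud(n,d);q=C-C0;x=q@CX;y=q@CYv;z=C[...,2]
    m=(d>0)&(abs(z-.18)<.008)&(abs(y+.028)<.03)&(x<-.1)&(x>-.14)
    if m.any(): print(n,'tab',m.sum(),'x',x[m].min().round(3),x[m].max().round(3),'y',y[m].min().round(3),y[m].max().round(3),np.median(z[m]).round(4),C[m].mean(0).round(4))
    m=(d>0)&(abs(z-.2)<.006)&(y>.14)&(y<.26)&(x<-.12)&(x>-.36)
    if m.sum()>10:
        print(n,'leaf top',m.sum(),x[m].min(),x[m].max(),'slope y/x',np.polyfit(x[m],y[m],1))
e=plan([(cab(-.116,-.028,.26),down(-83.6))],1,.05)
E
```

```text
top tab 132 x -0.136 -0.1 y -0.058 -0.012 0.1792 [ 0.6365 -0.0104  0.1791]
top leaf top 490 -0.31727660433152327 -0.12072427534952723 slope y/x [-0.11721858  0.16232093]
side tab 120 x -0.137 -0.101 y -0.058 -0.009 0.1782 [ 0.6358 -0.0093  0.1781]
side leaf top 551 -0.3187834814462632 -0.12016412456301738 slope y/x [-0.28856825  0.13344487]
6
[[-0.81,0.22,-0.01,-0.03,0.0,-0.01,1],[-0.81,0.21,-0.01,-0.03,0.0,-0.01,1],[-0.81,0.21,-0.01,-0.03,0.0,-0.01,1],[-0.81,0.21,-0.01,-0.03,0.0,-0.01,1],[-0.81,0.21,-0.01,-0.03,0.0,-0.01,1],[-0.81,0.21,-0.01,-0.03,0.0,-0.01,1]]
```

```bash
python3 - <<'E'
from h import *
e=plan([(cab(-.118,-.028,.265),down(-173.6))],1,.05)
E
```

```text
23
[[-0.21,0.05,-0.01,-0.01,0.01,0.97,1],[-0.21,0.07,-0.01,-0.01,0.01,0.97,1],[-0.2,0.08,-0.01,-0.01,0.01,0.97,1],[-0.2,0.1,-0.01,-0.01,0.01,0.97,1],[-0.19,0.11,-0.01,-0.01,0.01,0.97,1],[-0.18,0.12,-0.01,-0.01,0.01,0.97,1],[-0.17,0.13,-0.01,-0.01,0.01,0.97,1],[-0.16,0.15,-0.01,-0.01,0.01,0.97,1],[-0.15,0.16,-0.01,-0.01,0.01,0.97,1],[-0.14,0.17,-0.01,-0.01,0.01,0.97,1],[-0.13,0.18,-0.01,-0.01,0.01,0.97,1],[-0.12,0.18,-0.01,-0.01,0.01,0.97,1],[-0.11,0.19,-0.01,-0.01,0.01,0.97,1],[-0.09,0.2,-0.01,-0.01,0.01,0.97,1],[-0.08,0.2,-0.01,-0.01,0.01,0.97,1],[-0.06,0.21,-0.01,-0.01,0.01,0.97,1],[-0.05,0.21,-0.01,-0.01,0.01,0.97,1],[-0.04,0.22,-0.01,-0.01,0.01,0.97,1],[-0.02,0.22,-0.01,-0.01,0.01,0.97,1],[-0.01,0.22,-0.01,-0.01,0.01,0.97,1],[0.01,0.22,-0.01,-0.01,0.01,0.97,1],[0.02,0.22,-0.01,-0.01,0.01,0.97,1],[0.04,0.21,-0.01,-0.01,0.01,0.97,1]]
```

play_rows(plan=[[-0.21,0.05,-0.01,0,0,0.97,1],[-0.21,0.07,-0.01,0,0,0.97,1],[-0.2,0.08,-0.01,0,0,0.97,1],[-0.2,0.1,-0.01,0,0,0.97,1],[-0.19,0.11,-0.01,0,0,0.97,1],[-0.18,0.12,-0.01,0,0,0.97,1],[-0.17,0.13,-0.01,0,0,0.97,1],[-0.16,0.15,-0.01,0,0,0.97,1],[-0.15,0.16,-0.01,0,0,0.97,1],[-0.14,0.17,-0.01,0,0,0.97,1],[-0.13,0.18,-0.01,0,0,0.97,1],[-0.12,0.18,-0.01,0,0,0.97,1],[-0.11,0.19,-0.01,0,0,0.97,1],[-0.09,0.2,-0.01,0,0,0.97,1],[-0.08,0.2,-0.01,0,0,0.97,1],[-0.06,0.21,-0.01,0,0,0.97,1],[-0.05,0.21,-0.01,0,0,0.97,1],[-0.04,0.22,-0.01,0,0,0.97,1],[0,0,0,0,0,0.97,1],[0,0,0,0,0,0,1]])

```text
t: 16.3
ee_pos: [0.5934, 0.0371, 0.2179]
tcp_rot: [-3.075, -0.545, 0.125]
contact_force: [0.7, -0.0, 0.2]
opening: 0.0004
```

```bash
python3 - <<'E'
from h import *
st()
e=plan([(cab(-.119,-.03,.25),down(-173.6))],1,.04)
E
```

```text
16.3 [0.5934 0.0371 0.2179] [[0.936, 0.342, -0.081], [0.344, -0.939, 0.002], [-0.076, -0.03, -0.997]] op 0.0004 F [ 0.7 -0.   0.2] q [-0.13  0.3   1.51 -0.01  1.41  1.09]
4
[[0.09,0.29,-0.18,-0.08,0.28,0.86,1],[0.11,0.28,-0.17,-0.08,0.28,0.86,1],[0.13,0.28,-0.17,-0.08,0.28,0.86,1],[0.15,0.27,-0.16,-0.08,0.28,0.86,1]]
```

play_rows(plan=[[-0.1,0.1,-0.5,-0.1,0.5,0.86,1],[0.1,0.28,-0.3,-0.1,0.5,0.86,1],[0.15,0.3,-0.05,-0.08,0.2,0.86,1],[0.15,0.27,0,0,0,0.86,1],[0,0,0,0,0,0,1]])

```text
t: 16.92
ee_pos: [0.6225, -0.0083, 0.2566]
tcp_rot: [-3.13, -0.166, -0.005]
contact_force: [-0.3, -0.3, -0.5]
opening: 0.0001
```

```bash
python3 - <<'E'
from h import *
st()
e=plan([(cab(-.119,-.03,.23),down(-173.6))],1,.04)
E
```

```text
16.925 [ 0.6225 -0.0083  0.2566] [[0.994, 0.106, 0.003], [0.106, -0.994, 0.007], [0.004, -0.007, -1.0]] op 0.0001 F [-0.3 -0.3 -0.5] q [-0.21  0.27  1.46  0.01  1.41  1.26]
1
[[0.2,0.07,0.53,-0.1,-0.06,-0.08,1]]
```

play_rows(plan=[[0.2,0.07,0.1,-0.1,-0.06,0,1],[0,0,0.4,0,0,0,1],[0,0,0.4,0,0,0,1],[0,0,0.2,0,0,0,1],[0,0,0,0,0,0,1]])

```text
t: 17.55
ee_pos: [0.6315, -0.009, 0.1946]
tcp_rot: [-3.136, -0.173, 0.009]
contact_force: [0.4, -1.0, 0.9]
opening: 0.0006
```

```bash
python3 - <<'E'
from h import *
st()
e=plan([(cab(-.119,-.03,.165),down(-173.6))],1,.02)
E
```

```text
17.55 [ 0.6315 -0.009   0.1946] [[0.994, 0.11, -0.005], [0.11, -0.994, 0.001], [-0.005, -0.001, -1.0]] op 0.0006 F [ 0.4 -1.   0.9] q [-0.2   0.35  1.49 -0.    1.31  1.26]
2
[[0.02,0.02,0.3,-0.01,0.04,-0.01,1],[0.01,0.02,0.3,-0.01,0.04,-0.01,1]]
```

play_rows(plan=[[0.02,0,0.25,0,0.05,0,1],[0.02,0,0.2,0,0,0,1],[0,0,0.15,0,0,0,1],[0,0,0.1,0,0,0,1],[0,0,0,0,0,0,1]])

```text
t: 18.18
ee_pos: [0.6343, -0.0087, 0.1594]
tcp_rot: [-3.136, -0.174, -0.001]
contact_force: [0.2, 0.2, 1.1]
opening: 0.0009
```

```bash
python3 - <<'E'
from h import *
st()
E
```

```text
18.175 [ 0.6343 -0.0087  0.1594] [[0.994, 0.111, 0.001], [0.111, -0.994, 0.001], [0.001, -0.001, -1.0]] op 0.0009 F [0.2 0.2 1.1] q [-0.2   0.39  1.52  0.    1.24  1.26]
```

play_rows(plan=[[0,0,-0.3,0,0,0,1],[0,0,-0.7,0,0,0,1],[0,0,-0.5,0,0,0,1],[-0.05,0.5,0,0,0,0,1],[-0.05,0.6,0,0,0,0,1],[0,0.4,0,0,0,0,1],[0,0,0,0,0,0,1]])

```text
t: 19.05
ee_pos: [0.6401, -0.0857, 0.2443]
tcp_rot: [3.135, 0.176, 0.014]
contact_force: [0.3, 1.5, -0.1]
opening: 0.0004
```

```bash
python3 - <<'E'
from h import *
st()
for n in('top','side'):
    p,d=shot(n,n+'5');C=cloud(n,d);q=C-C0;x=q@CX;y=q@CYv;z=C[...,2]
    m=(d>0)&(z>.14)&(z<.188)&(y>-.045)&(y<-.014)&(x<-.11)&(x>-.128)
    print(n,m.sum(),np.percentile(z[m],[10,50,90]).round(4) if m.any() else 0)
e=plan([(cab(-.123,-.109,.23),down(-173.6))],1,.04)
e=plan([(cab(-.123,-.109,.157),None)],1,.02,start=e)
E
```

```text
19.05 [ 0.6401 -0.0857  0.2443] [[0.994, 0.112, 0.009], [0.112, -0.994, -0.001], [0.009, 0.002, -1.0]] op 0.0004 F [ 0.3  1.5 -0.1] q [-0.32  0.33  1.42  0.    1.39  1.14]
top 0 0
side 45 [0.157  0.1591 0.1601]
1
[[-0.06,0.1,0.28,0.02,-0.12,0.03,1]]
4
[[-0.0,-0.0,0.37,0.0,0.0,0.0,1],[-0.0,-0.0,0.37,0.0,0.0,0.0,1],[-0.0,-0.0,0.37,0.0,0.0,0.0,1],[-0.0,-0.0,0.37,0.0,0.0,0.0,1]]
```

The side camera puts the tab top at z .159, so the bolt is down about 20 mm. Next the passive handle: align, then descend.

play_rows(plan=[[-0.06,0.13,0.1,0,-0.12,0,1],[0,0,0.3,0,0,0,1],[0,0,0,0,0,0,1]])

```text
t: 19.52
ee_pos: [0.6369, -0.089, 0.2215]
tcp_rot: [3.136, 0.182, -0.004]
contact_force: [-0.3, -0.3, -0.7]
opening: 0.0002
```

```bash
python3 - <<'E'
from h import *
st();q=np.array(state()['ee_pos'])-C0;print(q@CX,q@CYv)
e=plan([(cab(-.123,-.109,.157),down(-173.6))],1,.02)
E
```

```text
19.525 [ 0.6369 -0.089   0.2215] [[0.993, 0.116, -0.002], [0.116, -0.993, -0.0], [-0.002, 0.0, -1.0]] op 0.0002 F [-0.3 -0.3 -0.7] q [-0.32  0.35  1.44 -0.    1.36  1.13]
-0.12390679889945104 -0.10837869094639649
4
[[0.01,0.0,0.32,0.0,0.01,0.02,1],[0.01,0.0,0.32,0.0,0.01,0.02,1],[0.0,0.0,0.32,0.0,0.01,0.02,1],[0.0,0.0,0.32,0.0,0.01,0.02,1]]
```

play_rows(plan=[[0,0,0.35,0,0,0,1],[0,0,0.4,0,0,0,1],[0,0,0.4,0,0,0,1],[0,0,0.1,0,0,0,1],[0,0,0,0,0,0,1]])

```text
t: 20.15
ee_pos: [0.6358, -0.0877, 0.1533]
tcp_rot: [-3.135, -0.184, 0.008]
contact_force: [-0.4, -0.1, -0.0]
opening: 0.0004
```

```bash
python3 - <<'E'
from h import *
st();q=np.array(state()['ee_pos'])-C0;print(q@CX,q@CYv)
E
```

```text
20.15 [ 0.6358 -0.0877  0.1533] [[0.993, 0.117, -0.005], [0.117, -0.993, 0.001], [-0.005, -0.001, -1.0]] op 0.0004 F [-0.4 -0.1 -0. ] q [-0.32  0.41  1.5  -0.    1.24  1.13]
-0.12490834759180189 -0.10695615116908026
```

play_rows(plan=[[-0.12,0,0,0,0,0,1],[-0.11,0.055,0,0,0,-1,1],[-0.11,0.055,0.02,0,0,-1,1],[-0.11,0.055,0.02,0,0,-1,1],[-0.11,0.055,0.02,0,0,-1,1],[-0.11,0.055,0.02,0,0,-1,1],[-0.11,0.055,0.02,0,0,-1,1]])

```text
t: 21.02
ee_pos: [0.6058, -0.1138, 0.1549]
tcp_rot: [3.02, 0.853, 0.014]
contact_force: [1.2, 1.1, -0.5]
opening: 0.0007
```

```bash
python3 - <<'E'
from h import *
st();leaf(-1)
E
```

```text
21.025 [ 0.6058 -0.1138  0.1549] [[0.852, 0.523, 0.009], [0.523, -0.852, -0.001], [0.007, 0.006, -1.0]] op 0.0007 F [ 1.2  1.1 -0.5] q [-0.38  0.35  1.58  0.    1.21  0.64]
r [-0.0676  0.0555] along 0.0773 theta est 22.7 toolyaw rel -154.9
```

play_rows(plan=[[-0.115,0.055,0.02,0,0,-1,1],[-0.115,0.055,0.02,0,0,-1,1],[-0.115,0.055,0.02,0,0,-1,1],[-0.115,0.055,0.02,0,0,-1,1],[-0.115,0.055,0.02,0,0,-1,1],[-0.115,0.055,0.02,0,0,-1,1],[-0.115,0.055,0.02,0,0,-1,1],[-0.115,0.055,0.02,0,0,-1,1]])

```text
t: 22.02
ee_pos: [0.5939, -0.1616, 0.1552]
tcp_rot: [2.64, 1.67, 0.036]
contact_force: [1.7, 2.7, -1.1]
opening: 0.0006
```

```bash
python3 - <<'E'
from h import *
st();leaf(-1)
E
```

```text
22.025 [ 0.5939 -0.1616  0.1552] [[0.428, 0.903, 0.028], [0.904, -0.428, -0.002], [0.01, 0.027, -1.0]] op 0.0006 F [ 1.7  2.7 -1.1] q [-0.46  0.33  1.6   0.01  1.19 -0.03]
r [-0.0848  0.0093] along 0.0748 theta est 55.0 toolyaw rel -121.8
```

play_rows(plan=[[-0.115,0.05,0.02,0.2,0,-1,1],[-0.115,0.05,0.02,0.2,0,-1,1],[-0.115,0.05,0.02,0.1,0,-1,1],[-0.115,0.05,0.02,0.1,0,-1,1],[-0.115,0.05,0.02,0.1,0,-1,1],[-0.115,0.05,0.02,0.1,0,-1,1],[-0.115,0.05,0.02,0.1,0,-1,1],[-0.115,0.05,0.02,0.1,0,-1,1],[-0.1,0,0,0,0,-0.3,1],[-0.06,0,0,0,0,0,1],[0,0,0,0,0,0,1]])

```text
t: 23.4
ee_pos: [0.6102, -0.2096, 0.1564]
tcp_rot: [-2.015, -2.367, -0.003]
contact_force: [0.5, -0.5, 0.2]
opening: 0.0005
```

```bash
python3 - <<'E'
from h import *
st();leaf(-1)
E
```

```text
23.4 [ 0.6102 -0.2096  0.1564] [[-0.159, 0.987, -0.024], [0.987, 0.16, 0.023], [0.026, -0.02, -0.999]] op 0.0005 F [ 0.5 -0.5  0.2] q [-0.52  0.43  1.46  0.01  1.28 -0.68]
r [-0.074  -0.0402] along 0.0735 theta est 89.4 toolyaw rel -87.2
```

play_rows(plan=[[0.18,0,0,-0.2,-0.3,0,1],[0,0,0,0,0,0,1],[0,0,-0.4,0,0,0,1],[0,0,-0.8,0,0,0,1],[0,0,-0.9,0,0,0,1],[0,-0.6,-0.4,0,0,0,1],[0,-0.9,0,0,0,0,1],[0,-0.9,0,0,0,0,1],[0,-0.9,0,0,0,0,1],[0,-0.6,0,0,0,0,1],[0,0,0,0,0,0,1]])

```text
t: 24.78
ee_pos: [0.4135, -0.2368, 0.3027]
tcp_rot: [2.029, 2.375, -0.005]
contact_force: [0.1, 0.7, -0.4]
opening: 0.0002
```

```bash
python3 - <<'E'
from h import *
st()
for n in('top','side'):
    p,d=shot(n,n+'6');C=cloud(n,d);q=C-C0;x=q@CX;y=q@CYv;z=C[...,2]
    for lab,s in(('act',1),('pas',-1)):
        m=(d>0)&(abs(z-.2)<.006)&(abs(y-s*.185)<.09)&(x<-.105)&(x>-.26)
        # leaf top centreline: bin by x
        if m.sum()<15: print(n,lab,'few');continue
        b=np.round(x[m],2);ys=y[m];t=[(k,np.median(ys[b==k])) for k in np.unique(b) if k>-.24];t=np.array(t)
        print(n,lab,m.sum(),'angle',(90-s*np.degrees(np.arctan(-np.polyfit(t[:,0],t[:,1],1)[0]))*-1).round(1) if 0 else '',t.round(3).tolist())
    for k,c,h in(('jar',(.389,.349),.091),('dishes',(.4365,-.075),.0455),('wash',(.63,-.282),.13)):
        m=(d>0)&(np.hypot(C[...,0]-c[0],C[...,1]-c[1])<.045)&(abs(z-h)<.01);v=C[m];print(k,m.sum(),((v.min(0)+v.max(0))/2).round(3) if m.any() else '')
a=cv2.imread('pics/top6.png')[40:290,120:440];b=cv2.imread('pics/side6.png')[90:340,200:480]
cv2.imwrite('pics/c6.png',np.hstack([cv2.resize(i,None,fx=1.3,fy=1.3,interpolation=2) for i in(a,b)]))
E
```

```text
24.775 [ 0.4135 -0.2368  0.3027] [[-0.156, 0.988, 0.011], [0.988, 0.156, -0.014], [-0.016, 0.009, -1.0]] op 0.0002 F [ 0.1  0.7 -0.4] q [-0.77 -0.11  1.78 -0.    1.46 -0.92]
top act 576 angle  [[-0.23, 0.188], [-0.22, 0.187], [-0.21, 0.187], [-0.2, 0.186], [-0.19, 0.186], [-0.18, 0.181], [-0.17, 0.183], [-0.16, 0.181], [-0.15, 0.18], [-0.14, 0.18], [-0.13, 0.179], [-0.12, 0.178], [-0.11, 0.178]]
top pas 457 angle  [[-0.23, -0.188], [-0.22, -0.19], [-0.21, -0.19], [-0.2, -0.189], [-0.19, -0.187], [-0.18, -0.188], [-0.17, -0.187], [-0.16, -0.186], [-0.15, -0.184], [-0.14, -0.185], [-0.13, -0.183], [-0.12, -0.182], [-0.11, -0.183]]
jar 258 [0.391 0.344 0.091]
dishes 340 [ 0.437 -0.076  0.045]
wash 78 [ 0.631 -0.283  0.13 ]
side act 314 angle  [[-0.23, 0.187], [-0.22, 0.184], [-0.21, 0.185], [-0.2, 0.183], [-0.19, 0.184], [-0.18, 0.183], [-0.17, 0.181], [-0.16, 0.184], [-0.15, 0.182], [-0.14, 0.178], [-0.13, 0.176], [-0.12, 0.179], [-0.11, 0.177]]
side pas 543 angle  [[-0.23, -0.189], [-0.22, -0.19], [-0.21, -0.191], [-0.2, -0.19], [-0.19, -0.189], [-0.18, -0.188], [-0.17, -0.187], [-0.16, -0.186], [-0.15, -0.185], [-0.14, -0.184], [-0.13, -0.185], [-0.12, -0.181], [-0.11, -0.184]]
jar 0 
dishes 245 [ 0.436 -0.074  0.043]
wash 105 [ 0.628 -0.281  0.128]
```

View pics/c6.png

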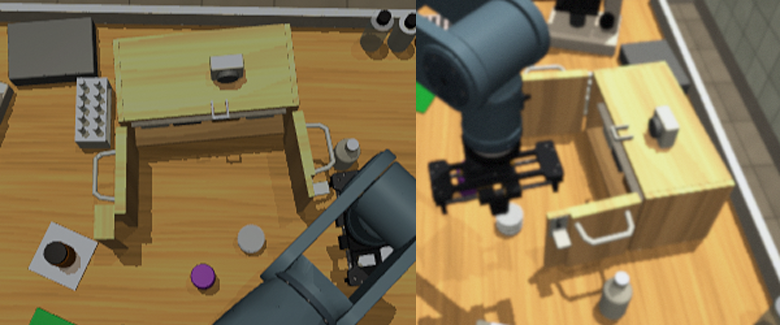

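Both leaves splay slightly past square (about 93–95°). The jar stands on the tile at (.391,.344), the bystanders haven't moved, and the arm is clear.

```bash
python3 -c "
from h import *
print(ticket.job_done())"
```

```text
the job is handed in; nothing more can be done
None
```

I set the jar upright on the white tile and let go of it. Then I hooked the active door open, pressed the bolt down, hooked the passive door open, and handed in at about 25 s of the 72 s allowed. The hand-in gave no verdict.

Last camera checks before handing in:
- **Doors:** both stand just past a right angle, at about 93–95°.
- **Bolt:** it measured about 20 mm down when I pressed it.
- **Jar:** it stands about 6 mm from the tile's centre. Only the top camera saw it in this last check, because the arm blocked the side view; the side camera saw it upright on the tile right after it was placed.
- **Bystanders:** the dishes and wash bottle re-measured within about 2 mm of their start positions. I checked the timer only by eye and it looked unmoved. I didn't check the slide box separately, as the arm covered part of that corner in the last picture.
- **Arm:** it stands clear of everything, with no contact force beyond sensor noise.

The finger-based estimate of the active door (83–86°) read lower than the cameras, but it assumes the finger touches the handle, which was not so by then. Every reading is above the required 77°.

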